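# Dry run along a tacked seam

### The arm

A 7-joint arm with a two-finger parallel gripper is mounted at the origin on the work surface. World frame = base frame: x ahead of the robot, y to its left, z up, the work surface at z = 0. Lengths are in m, angles in rad, forces in N, time in s.
With the tool pointing down it reaches from about 0.4 to 0.875 m from the base axis. Payload 19.3 kg.
Tool frame: the origin (TCP) lies at the very end of the fingers, on their centre line; the grasp point (between the pads) lies behind it (pinch_z is the z of the grasp point in the tool frame, in m); z points along the fingers, y is the direction in which the jaws open and shut (so a half turn about z gives the same grasp; the last joint's range is limited). The gripper opens to 85 mm and grips with 20 to 120 N. Pads are 22 mm wide; open, the fingers measure 114 mm over their backs; the gripper's body (76 mm by 85 mm) begins 54 mm behind the grasp point. The pads swing forward as they close: fully open they stand 13 mm farther back than shut.
Start: joints at [1.097, 0.521, -0.036, 1.599, 0.021, 1.021, -0.113], TCP at [0.246, -0.575, 0.231] pointing down, gripper open.
Joint ranges: [-2.91, 2.91], [-0.3, 2.13], [-1.5, 1.42], [0.17, 2.43], [-1.26, 4.41], [0.16, 1.93], [-2.52, 2.52]. Speed limits (rad/s): [1.89, 1.89, 2.39, 2.39, 3.01, 3.01, 3.01].

### API

Orientations are given as a rotation vector (axis times angle).
In Python, from bench import * gives the robot as it stands. The module is installed in compiled form; this text tells all that it offers.
- The arm moves only by the tool drive_tool, never from a script. Its argument "series" is a list of rows, each an object of numbers: "ax", "ay", "az": the turn, a rotation vector about the tool's x, y, z in degrees; "tx", "ty", "tz": the shift along the tool's x, y, z in m; "jaw": the opening, from -1 (shut) to 1 (fully open). In form: [{"ax": .., "ay": .., "az": .., "tx": .., "ty": .., "tz": .., "jaw": ..}, ...]. A call has 1 to 10 rows; each row shifts and turns the commanded pose from where the row before left it, along the tool's axes as they then stand; what a row does not reach is not made up. A row lasts 1/10 s, in which the tool goes at most 50 mm and 8.59 degrees, less where a joint would pass 70% of its speed; a pose out of reach is approached as far as the arm can. A call is refused whole if a number of a shift passes 0.05 or a number of a turn 8.59, either way. A call with a gripper value outside its range is refused whole. The fingers move at their own pace and stop on an object; the grip force is fixed at half the most. Time passes only in rows, so rows that do not move let the fingers close. It gives the time, the measured TCP pose, the force and the opening at its end, in the units of the state.
- observe(): the state, without advancing time (a new reading comes with each control period).
- read_camera(name): name is "scene" or "top" or "wrist"; returns a dict with "img" (480x640x3 uint8, red, green, blue), "depth" (480x640 float32, m along the optical axis (not along the pixel's ray), 0 where there is no reading), "fx", "fy", "cx", "cy" (pixels), "R" (3x3) and "t" (3): a world point X has camera coordinates R X + t. Camera axes: x right, y down, z forward; pixel columns grow to the right and rows downward; lengths in m; the calibration is good to about 2 mm. A picture is of the moment at which its call begins.
- job_done(): hands the job in, once; it reports no verdict.
The state is a dict: "t": time; "q": joint angles; "qvel": joint speeds; "joint_efforts": joint torques, N m; "tcp_pos": TCP position; "tcp_rot": TCP orientation; "wrist_force": force on the tool from outside, world axes, zero at the start; "wrist_torque": the same for the moment, N m; "width": finger opening in m.
Only numpy, scipy, OpenCV 4.12 (cv2) and the standard library are available. Lean on these libraries where they do the work, as an engineer would, in place of code of your own. Each camera call takes 0.05 s, during which the arm holds its last target. There are 200 camera calls.

### The job

Make a dry run of the weld: starting over the end tack beside the orange arrow magnet, trace the white chalked joint with the fingertips about 2 cm above it, pointing down, passing over each of the nine brass-coloured tacks in turn. Finish pointing at the last tack, beside the round earthing magnet, and stay there still hovering. Do not touch the job, and leave both magnets, the hammer, the pliers, the timber block and the spray can where they are.

Things in the scene. Friction and masses are not known exactly. Their poses are not given: they have to be found in the camera images.
- weldment: the job, fixed: bright steel base plate 180 x 400 x 10 mm (x by y), level, on two blue 50 mm box-tube posts, its underside 45 to 85 mm above the bench. Origin: centre of the base plate's underside, z up, y along the plate's length. On it lies a grey lap plate 6 mm thick (top 16 mm above the origin), 260 mm long; its S-shaped front (-x) edge is the joint, marked by a white chalk line 5 mm wide
- arrow_magnet: loose orange arrow-shaped welding magnet, about 56 x 42 x 14 mm, lying on the base plate 40 to 70 mm beyond the end tack of one end of the seam, which is the start. Origin at the centre of its underside
- earth_magnet: loose dark round earthing magnet, 42 mm across and 14 mm high with a copper stud 14 mm across on top (26 mm high in all), lying on the base plate 40 to 70 mm beyond the other end: the finish. Origin at the centre of its underside
- tack_1 (a point): top of brass-coloured tack 1 of 9 (the end tack at the plate's -y end), a dome 14 mm across, 9 mm high over the base plate (3 mm over the lap plate), on the chalk line; z up. Tacks are numbered along the line from the -y end to the +y end of the job, about 35 mm apart along the line, whichever end is the start
- tack_2 (a point): top of brass-coloured tack 2 of 9, a dome 14 mm across, 9 mm high over the base plate (3 mm over the lap plate), on the chalk line; z up. Tacks are numbered along the line from the -y end to the +y end of the job, about 35 mm apart along the line, whichever end is the start
- tack_3 (a point): top of brass-coloured tack 3 of 9, a dome 14 mm across, 9 mm high over the base plate (3 mm over the lap plate), on the chalk line; z up. Tacks are numbered along the line from the -y end to the +y end of the job, about 35 mm apart along the line, whichever end is the start
- tack_4 (a point): top of brass-coloured tack 4 of 9, a dome 14 mm across, 9 mm high over the base plate (3 mm over the lap plate), on the chalk line; z up. Tacks are numbered along the line from the -y end to the +y end of the job, about 35 mm apart along the line, whichever end is the start
- tack_5 (a point): top of brass-coloured tack 5 of 9, a dome 14 mm across, 9 mm high over the base plate (3 mm over the lap plate), on the chalk line; z up. Tacks are numbered along the line from the -y end to the +y end of the job, about 35 mm apart along the line, whichever end is the start
- tack_6 (a point): top of brass-coloured tack 6 of 9, a dome 14 mm across, 9 mm high over the base plate (3 mm over the lap plate), on the chalk line; z up. Tacks are numbered along the line from the -y end to the +y end of the job, about 35 mm apart along the line, whichever end is the start
- tack_7 (a point): top of brass-coloured tack 7 of 9, a dome 14 mm across, 9 mm high over the base plate (3 mm over the lap plate), on the chalk line; z up. Tacks are numbered along the line from the -y end to the +y end of the job, about 35 mm apart along the line, whichever end is the start
- tack_8 (a point): top of brass-coloured tack 8 of 9, a dome 14 mm across, 9 mm high over the base plate (3 mm over the lap plate), on the chalk line; z up. Tacks are numbered along the line from the -y end to the +y end of the job, about 35 mm apart along the line, whichever end is the start
- tack_9 (a point): top of brass-coloured tack 9 of 9 (the end tack at the plate's +y end), a dome 14 mm across, 9 mm high over the base plate (3 mm over the lap plate), on the chalk line; z up. Tacks are numbered along the line from the -y end to the +y end of the job, about 35 mm apart along the line, whichever end is the start
- hammer: loose hammer lying on the bench, left of the job, origin under its middle; leave alone
- pliers: loose pliers with red handles, 160 mm long, lying on the bench right of the job, nearer the robot; leave alone
- timber: loose dark timber block 90 x 220 x 70 mm on the bench, right of the job; leave alone
- spray: loose yellow spray can with a red cap, 64 mm across, 170 mm high, standing on the bench left of the job, nearer the robot; leave alone

How it is judged:
By the outcome, as a careful person would: the job done as asked, in the order asked, and still so for the second after the job is handed in, with the robot touching nothing.
It also fails if it takes over 48 s, if anything falls off the work surface, if the arm or the gripper's body presses on something with over 40 N, if the wrist force passes 120 N, or if a joint passes its speed limit or range.

## Working session

There is one attempt and no reset: what is moved stays moved. The work goes in short steps, Python scripts to look and compute and a tool call to move; the robot and the scene stay as the last step left them, time stands still between calls to the robot, and variables do not carry over. Pictures are saved under pics/ and viewed, about 8 in all and at most 12, crops included, and the job is handed in when it is done.

Besides the shell and the picture viewer there is one more tool, called after "Request:" as name(argument=value, ...) on one line, values as JSON. drive_tool: Moves the arm, as the interface text tells. Its arguments: {"type":"object","properties":{"series":{"type":"array"}},"required":["series"]}

```bash
mkdir -p pics
python3 - <<'E'
from bench import *
import cv2,numpy as np
s=observe();print({k:np.round(s[k],3).tolist() for k in ("t","q","tcp_pos","tcp_rot","width")})
for n in ("scene","top"):
    c=read_camera(n);cv2.imwrite(f"pics/{n}0.png",c["img"][:,:,::-1]);np.savez(f"{n}0.npz",**c)
    print(n,c["fx"],c["cx"],c["cy"],np.round(c["R"],3).tolist(),np.round(c["t"],3).tolist())
E
```

```text
{'t': 0.0, 'q': [1.097, 0.522, -0.036, 1.6, 0.021, 1.021, -0.113], 'tcp_pos': [0.245, -0.574, 0.231], 'tcp_rot': [-3.077, -0.63, 0.0], 'width': 0.086}
scene 487.0718832468986 323.0453575780483 237.86411845487416 [[0.223, 0.975, -0.007], [0.635, -0.15, -0.758], [-0.74, 0.165, -0.653]] [-0.118, -0.268, 1.65]
top 494.6698245122131 312.17642446512906 242.3406585798838 [[-0.063, -0.998, -0.003], [-0.971, 0.062, -0.231], [0.231, -0.012, -0.973]] [0.008, 0.53, 1.028]
```

View pics/top0.png

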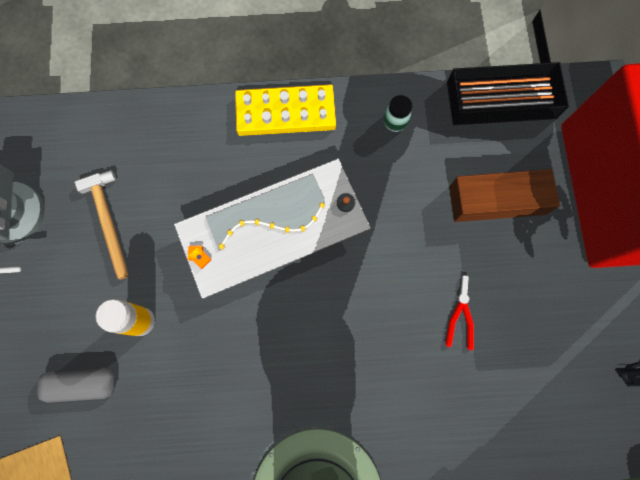

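View pics/scene0.png

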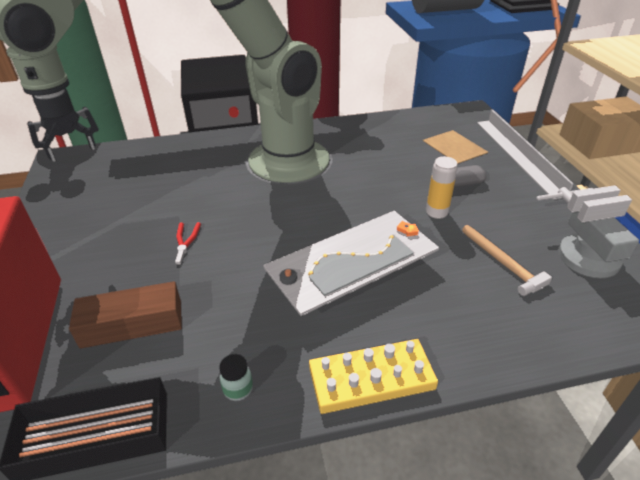

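The top view shows the orange arrow at about (200,256), the round magnet at (345,202), and tacks from (221,247) to (322,205). The start is therefore the +y end: tack 9 first, tack 1 last. Next I locate the tacks by colour.

```bash
cat > h.py <<'E'
import cv2,numpy as np
def world(c,u,v,d):
    p=np.array([(u-c["cx"])/c["fx"]*d,(v-c["cy"])/c["fy"]*d,d]);return c["R"].T@(p-c["t"])
def onplane(c,u,v,z):
    r=c["R"].T@np.array([(u-c["cx"])/c["fx"],(v-c["cy"])/c["fy"],1]);o=-c["R"].T@c["t"];return o+r*(z-o[2])/r[2]
def proj(c,X):
    p=c["R"]@X+c["t"];return p[0]/p[2]*c["fx"]+c["cx"],p[1]/p[2]*c["fy"]+c["cy"]
def blobs(c,box,amin=3):
    x0,y0,x1,y1=box;im=c["img"][y0:y1,x0:x1].astype(int)
    h=cv2.cvtColor(im.astype(np.uint8),cv2.COLOR_RGB2HSV)
    m=((h[...,0]>=14)&(h[...,0]<=32)&(h[...,1]>70)&(h[...,2]>80)).astype(np.uint8)
    n,l,st,ce=cv2.connectedComponentsWithStats(m)
    w=h[...,1].astype(float);out=[]
    for i in range(1,n):
        if st[i,4]<amin: continue
        yy,xx=np.where(l==i);ww=w[yy,xx];out.append((x0+(xx*ww).sum()/ww.sum(),y0+(yy*ww).sum()/ww.sum(),int(st[i,4]),float(np.median(c["depth"][y0+yy,x0+xx]))))
    return out
E
python3 - <<'E'
from h import *
for n,box in (("top",(212,195,332,255)),("scene",(300,228,400,285))):
    c=dict(np.load(n+"0.npz"));
    for k in("fx","fy","cx","cy"):c[k]=float(c[k])
    print(n)
    for b in blobs(c,box): print(np.round(b,3),np.round(world(c,b[0],b[1],b[3]),4))
    if n=="top":
        for u,v in((190,225),(330,170),(210,290),(360,225),(200,256),(345,202),(103,180),(125,318),(270,240)): print("pt",u,v,np.round(world(c,u,v,c["depth"][v,u]),3))
E
```

```text
top
[321.683 204.758  25.      1.103] [ 0.6124 -0.0518  0.0681]
[314.029 217.978  25.      1.097] [ 0.5831 -0.0328  0.0674]
[241.377 222.716  30.      1.096] [0.5827 0.1285 0.0667]
[256.565 221.552  28.      1.096] [0.5833 0.0948 0.0666]
[271.575 225.332  27.      1.095] [0.5726 0.062  0.0662]
[286.812 229.196  28.      1.092] [0.5614 0.0288 0.0668]
[302.374 227.913  29.      1.093] [ 0.5623 -0.0056  0.0664]
[229.513 232.403  28.      1.091] [0.5622 0.1553 0.0668]
[221.174 246.029  33.      1.084] [0.5327 0.1744 0.0661]
pt 190 225 [0.587 0.244 0.059]
pt 330 170 [ 0.698 -0.077  0.056]
pt 210 290 [0.438 0.202 0.06 ]
pt 360 225 [ 0.563 -0.134  0.059]
pt 200 256 [0.511 0.219 0.077]
pt 345 202 [ 0.611 -0.103  0.082]
pt 103 180 [0.721 0.458 0.021]
pt 125 318 [0.379 0.345 0.165]
pt 270 240 [0.541 0.067 0.06 ]
scene
[391.493 236.246  10.      1.236] [0.5383 0.1767 0.0681]
[387.938 244.91    9.      1.211] [0.5682 0.1571 0.0686]
[380.323 252.163  11.      1.19 ] [0.59   0.1301 0.0692]
[338.234 253.03   10.      1.19 ] [0.5682 0.0297 0.0681]
[352.494 253.796  10.      1.188] [0.5783 0.063  0.0675]
[366.754 254.67   10.      1.185] [0.5899 0.0957 0.0681]
[324.733 255.176   9.      1.184] [ 0.5685 -0.0043  0.0684]
[315.845 262.628  10.      1.165] [ 0.5887 -0.0308  0.0679]
[310.444 272.439  13.      1.14 ] [ 0.6181 -0.0501  0.0678]
```

Request:
drive_tool(series=[{"tx": 0.023, "ty": -0.019, "jaw": -1}, {"tx": 0.023, "ty": -0.019, "jaw": -1}, {"tx": 0.023, "ty": -0.019, "jaw": -1}, {"tx": 0.023, "ty": -0.019, "jaw": -1}, {"tx": 0.023, "ty": -0.019, "jaw": -1}, {"tx": 0.023, "ty": -0.019, "jaw": -1}, {"tx": 0.023, "ty": -0.019, "jaw": -1}, {"tx": 0.023, "ty": -0.019, "jaw": -1}, {"tx": 0.023, "ty": -0.019, "jaw": -1}, {"tx": 0.023, "ty": -0.019, "jaw": -1}])

```text
validation failed for argument at $.se...
```

Request:
drive_tool(series=[{"ax": 0, "ay": 0, "az": 0, "tx": 0.023, "ty": -0.019, "tz": 0, "jaw": -1}, {"ax": 0, "ay": 0, "az": 0, "tx": 0.023, "ty": -0.019, "tz": 0, "jaw": -1}, {"ax": 0, "ay": 0, "az": 0, "tx": 0.023, "ty": -0.019, "tz": 0, "jaw": -1}, {"ax": 0, "ay": 0, "az": 0, "tx": 0.023, "ty": -0.019, "tz": 0, "jaw": -1}, {"ax": 0, "ay": 0, "az": 0, "tx": 0.023, "ty": -0.019, "tz": 0, "jaw": -1}, {"ax": 0, "ay": 0, "az": 0, "tx": 0.023, "ty": -0.019, "tz": 0, "jaw": -1}, {"ax": 0, "ay": 0, "az": 0, "tx": 0.023, "ty": -0.019, "tz": 0, "jaw": -1}, {"ax": 0, "ay": 0, "az": 0, "tx": 0.023, "ty": -0.019, "tz": 0, "jaw": -1}])

```text
t: 0.9
tcp_pos: [0.3553, -0.3615, 0.2312]
tcp_rot: [-3.078, -0.63, 0.0]
wrist_force: [1.2, 0.2, -0.8]
width: 0.0001
```

Request:
drive_tool(series=[{"ax": 0, "ay": 0, "az": 0, "tx": 0.023, "ty": -0.019, "tz": 0, "jaw": -1}, {"ax": 0, "ay": 0, "az": 0, "tx": 0.023, "ty": -0.019, "tz": 0, "jaw": -1}, {"ax": 0, "ay": 0, "az": 0, "tx": 0.023, "ty": -0.019, "tz": 0, "jaw": -1}, {"ax": 0, "ay": 0, "az": 0, "tx": 0.023, "ty": -0.019, "tz": 0, "jaw": -1}, {"ax": 0, "ay": 0, "az": 0, "tx": 0.023, "ty": -0.019, "tz": 0, "jaw": -1}, {"ax": 0, "ay": 0, "az": 0, "tx": 0.023, "ty": -0.019, "tz": 0, "jaw": -1}, {"ax": 0, "ay": 0, "az": 0, "tx": 0.023, "ty": -0.019, "tz": 0, "jaw": -1}, {"ax": 0, "ay": 0, "az": 0, "tx": 0.023, "ty": -0.019, "tz": 0, "jaw": -1}, {"ax": 0, "ay": 0, "az": 0, "tx": 0.023, "ty": -0.019, "tz": 0, "jaw": -1}, {"ax": 0, "ay": 0, "az": 0, "tx": 0, "ty": 0, "tz": 0, "jaw": -1}])

```text
t: 1.9
tcp_pos: [0.4796, -0.1205, 0.2312]
tcp_rot: [-3.075, -0.637, -0.001]
wrist_force: [0.2, 0.3, -0.5]
width: 0.0001
```

Run:
```python
from bench import *
from h import *
s=observe();print({k:np.round(s[k],3).tolist() for k in ("t","q","tcp_pos","tcp_rot","width")})
c=read_camera("wrist");cv2.imwrite("pics/w1.png",c["img"][:,:,::-1]);np.savez("w1.npz",**c)
print(c["fx"],np.round(c["R"],3).tolist(),np.round(-c["R"].T@c["t"],3))
for b in blobs(c,(0,0,640,480),30): print(np.round(b,3),np.round(world(c,b[0],b[1],b[3]),4))
```

```text
{'t': 1.9, 'q': [0.305, 0.322, -0.222, 1.928, 0.087, 0.901, -1.122], 'tcp_pos': [0.48, -0.121, 0.231], 'tcp_rot': [-3.075, -0.637, -0.001], 'width': 0.0}
410.79414618255106 [[0.397, -0.918, -0.0], [-0.88, -0.381, 0.285], [-0.262, -0.113, -0.958]] [ 0.547 -0.092  0.374]
[3.08875e+02 2.41600e+00 7.50000e+01 2.75000e-01] [ 0.61   -0.0543  0.0649]
[1.68231e+02 1.75700e+01 3.06000e+02 2.75000e-01] [0.5637 0.0283 0.0677]
[3.90859e+02 1.33150e+01 3.60000e+01 2.58000e-01] [ 0.6205 -0.1065  0.086 ]
[2.65199e+02 2.56860e+01 3.20000e+02 2.77000e-01] [ 0.5849 -0.0331  0.0678]
[3.8700e+02 2.2918e+01 9.7000e+01 2.6000e-01] [ 0.6147 -0.1067  0.0858]
[2.16885e+02 3.93790e+01 3.05000e+02 2.79000e-01] [ 0.564  -0.0061  0.0679]
```

View pics/w1.png

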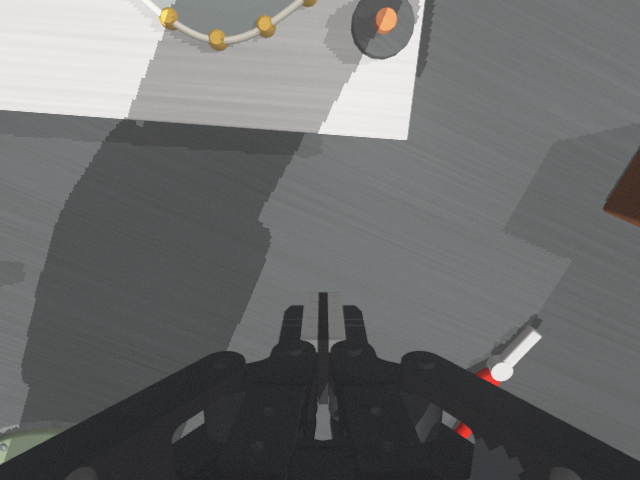

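The wrist picture shows tacks at (168,18), (218,40) and (265,26), and the earthing magnet at (385,22). These agree with the top view to within about 2 mm. Now I move along so the whole seam is in view.

Request:
drive_tool(series=[{"ax": 0, "ay": 0, "az": 0, "tx": 0.009, "ty": -0.021, "tz": -0.006, "jaw": -1}, {"ax": 0, "ay": 0, "az": 0, "tx": 0.009, "ty": -0.021, "tz": -0.006, "jaw": -1}, {"ax": 0, "ay": 0, "az": 0, "tx": 0.009, "ty": -0.021, "tz": -0.006, "jaw": -1}, {"ax": 0, "ay": 0, "az": 0, "tx": 0.009, "ty": -0.021, "tz": -0.006, "jaw": -1}, {"ax": 0, "ay": 0, "az": 0, "tx": 0.009, "ty": -0.021, "tz": -0.006, "jaw": -1}, {"ax": 0, "ay": 0, "az": 0, "tx": 0.009, "ty": -0.021, "tz": -0.006, "jaw": -1}, {"ax": 0, "ay": 0, "az": 0, "tx": 0.009, "ty": -0.021, "tz": -0.006, "jaw": -1}, {"ax": 0, "ay": 0, "az": 0, "tx": 0.009, "ty": -0.021, "tz": -0.006, "jaw": -1}, {"ax": 0, "ay": 0, "az": 0, "tx": 0, "ty": 0, "tz": 0, "jaw": -1}, {"ax": 0, "ay": 0, "az": 0, "tx": 0, "ty": 0, "tz": 0, "jaw": -1}])

```text
t: 2.95
tcp_pos: [0.4783, 0.0578, 0.2792]
tcp_rot: [3.078, 0.629, -0.001]
wrist_force: [0.8, -1.0, -0.3]
width: 0.0
```

Run:
```python
from bench import *
from h import *
s=observe();print({k:np.round(s[k],4).tolist() for k in ("t","q","tcp_pos","tcp_rot","width")})
c=read_camera("wrist");cv2.imwrite("pics/w2.png",c["img"][:,:,::-1]);np.savez("w2.npz",**c)
for b in blobs(c,(0,0,640,480),30): print(np.round(b,3),np.round(world(c,b[0],b[1],b[3]),4))
```

```text
{'t': 2.95, 'q': [0.0185, 0.2512, -0.3162, 1.8935, 0.0917, 1.0112, -1.5046], 'tcp_pos': [0.4783, 0.0578, 0.2792], 'tcp_rot': [3.0775, 0.6293, -0.0005], 'width': 0.0}
[291.968  45.973 223.      0.324] [0.5846 0.1288 0.0681]
[1.45131e+02 7.91280e+01 2.17400e+03 3.25000e-01] [0.5161 0.226  0.0741]
[251.447  57.902 224.      0.326] [0.5639 0.1552 0.0679]
[3.31273e+02 6.34750e+01 2.11000e+02 3.27000e-01] [0.5851 0.0953 0.068 ]
[217.     83.625 222.      0.332] [0.535  0.1742 0.0676]
[3.62837e+02 9.36900e+01 1.98000e+02 3.34000e-01] [0.5743 0.0626 0.0678]
[5.08979e+02 1.03361e+02 1.83000e+02 3.36000e-01] [ 0.6144 -0.0505  0.0681]
[3.93624e+02 1.22561e+02 1.86000e+02 3.40000e-01] [0.5638 0.0297 0.0681]
[4.71145e+02 1.27737e+02 1.68000e+02 3.42000e-01] [ 0.5853 -0.0314  0.0681]
[4.30636e+02 1.38655e+02 1.72000e+02 3.44000e-01] [ 0.5643 -0.0045  0.068 ]
[  3.068 159.758 285.      0.378] [0.3947 0.3408 0.0388]
```

View pics/w2.png

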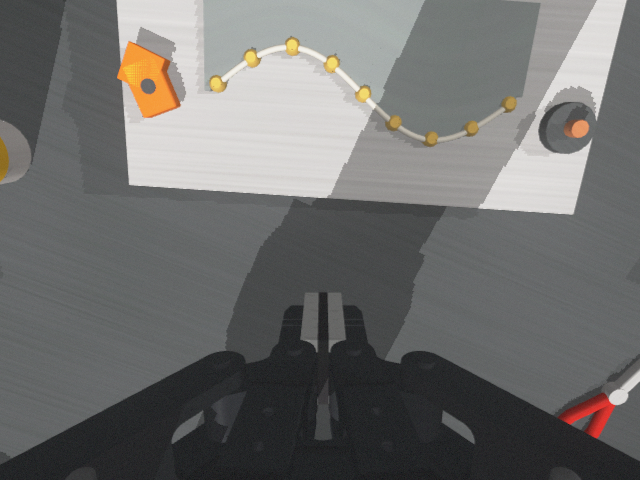

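All nine tacks are visible, from (217,84) by the orange arrow to (509,103) by the round magnet. Their tops are at z≈0.068. I approach high over tack 9.

Request:
drive_tool(series=[{"ax": 0, "ay": 0, "az": 0, "tx": 0.014, "ty": -0.012, "tz": 0.012, "jaw": -1}, {"ax": 0, "ay": 0, "az": 0, "tx": 0.014, "ty": -0.012, "tz": 0.012, "jaw": -1}, {"ax": 0, "ay": 0, "az": 0, "tx": 0.014, "ty": -0.012, "tz": 0.012, "jaw": -1}, {"ax": 0, "ay": 0, "az": 0, "tx": 0.014, "ty": -0.012, "tz": 0.012, "jaw": -1}, {"ax": 0, "ay": 0, "az": 0, "tx": 0.014, "ty": -0.012, "tz": 0.012, "jaw": -1}, {"ax": 0, "ay": 0, "az": 0, "tx": 0.014, "ty": -0.012, "tz": 0.012, "jaw": -1}, {"ax": 0, "ay": 0, "az": 0, "tx": 0.014, "ty": -0.013, "tz": 0.012, "jaw": -1}, {"ax": 0, "ay": 0, "az": 0, "tx": 0, "ty": 0, "tz": 0.03, "jaw": -1}, {"ax": 0, "ay": 0, "az": 0, "tx": 0, "ty": 0, "tz": 0.03, "jaw": -1}, {"ax": 0, "ay": 0, "az": 0, "tx": 0, "ty": 0, "tz": 0, "jaw": -1}])

```text
t: 4.0
tcp_pos: [0.5335, 0.1732, 0.132]
tcp_rot: [3.077, 0.628, -0.009]
wrist_force: [-0.7, -0.2, 0.3]
width: -0.0001
```

```bash
cat > plan.py <<'E'
from bench import *
from h import *
from scipy.interpolate import CubicSpline
from scipy.spatial.transform import Rotation
T=np.array([[.535,.1742],[.5639,.1552],[.5846,.1288],[.5851,.0953],[.5743,.0626],[.5638,.0297],[.5643,-.0045],[.5853,-.0314],[.6144,-.0505]])
Z=.088
s=observe();p=np.array(s["tcp_pos"]);R=Rotation.from_rotvec(s["tcp_rot"]).as_matrix()
print(s["t"],p.round(4),"tilt deg",np.degrees(np.arccos(-R[2,2])).round(2),"dtool to tack9 hover",(R.T@(np.r_[T[0],Z]-p)).round(4))
f=CubicSpline(np.arange(9),T);u=np.linspace(0,8,41);P=np.c_[f(u),np.full(41,Z)]
D=np.diff(P,axis=0)@R
cum=np.cumsum(D,0).round(3);print(np.diff(np.vstack([np.zeros(3),cum]),axis=0).round(3).tolist())
E
python3 plan.py
```

```text
4.0 [0.5335 0.1732 0.132 ] tilt deg 0.35 dtool to tack9 hover [ 0.002  -0.0003  0.0439]
[[0.004, 0.005, -0.0], [0.004, 0.006, 0.0], [0.004, 0.006, 0.0], [0.004, 0.006, 0.0], [0.003, 0.006, 0.0], [0.003, 0.006, 0.0], [0.003, 0.007, 0.0], [0.002, 0.006, 0.0], [0.001, 0.007, 0.0], [0.0, 0.006, 0.0], [-0.001, 0.007, 0.0], [-0.002, 0.006, 0.0], [-0.003, 0.006, 0.0], [-0.003, 0.006, 0.0], [-0.004, 0.006, 0.0], [-0.004, 0.006, 0.0], [-0.004, 0.005, 0.0], [-0.005, 0.005, 0.0], [-0.005, 0.005, 0.0], [-0.005, 0.005, 0.0], [-0.004, 0.005, 0.0], [-0.005, 0.005, 0.0], [-0.005, 0.005, 0.0], [-0.004, 0.006, 0.0], [-0.004, 0.005, 0.0], [-0.004, 0.006, 0.0], [-0.003, 0.006, 0.0], [-0.003, 0.007, 0.0], [-0.002, 0.006, 0.0], [-0.001, 0.007, 0.0], [0.0, 0.007, 0.0], [0.001, 0.006, 0.0], [0.002, 0.007, 0.0], [0.003, 0.006, 0.0], [0.003, 0.007, 0.0], [0.003, 0.006, 0.0], [0.004, 0.006, 0.0], [0.004, 0.006, 0.0], [0.004, 0.006, 0.0], [0.004, 0.005, 0.0]]
```

Request:
drive_tool(series=[{"ax": 0, "ay": 0, "az": 0, "tx": 0.001, "ty": 0, "tz": 0.011, "jaw": -1}, {"ax": 0, "ay": 0, "az": 0, "tx": 0.001, "ty": 0, "tz": 0.011, "jaw": -1}, {"ax": 0, "ay": 0, "az": 0, "tx": 0, "ty": 0, "tz": 0.011, "jaw": -1}, {"ax": 0, "ay": 0, "az": 0, "tx": 0, "ty": 0, "tz": 0.011, "jaw": -1}, {"ax": 0, "ay": 0, "az": 0, "tx": 0, "ty": 0, "tz": 0, "jaw": -1}, {"ax": 0, "ay": 0, "az": 0, "tx": 0, "ty": 0, "tz": 0, "jaw": -1}, {"ax": 0, "ay": 0, "az": 0, "tx": 0, "ty": 0, "tz": 0, "jaw": -1}, {"ax": 0, "ay": 0, "az": 0, "tx": 0, "ty": 0, "tz": 0, "jaw": -1}])

```text
t: 4.8
tcp_pos: [0.5372, 0.1762, 0.0918]
tcp_rot: [-3.078, -0.63, -0.001]
wrist_force: [-0.3, 0.7, 0.1]
width: -0.0001
```

```bash
python3 plan.py|head -1
python3 - <<'E'
from bench import *
from h import *
c=read_camera("wrist");cv2.imwrite("pics/w3.png",c["img"][:,:,::-1])
for b in blobs(c,(0,0,640,480),60): print(np.round(b,3),np.round(world(c,b[0],b[1],b[3]),4))
E
```

```text
4.8 [0.5372 0.1762 0.0918] tilt deg 0.04 dtool to tack9 hover [-0.0028  0.001   0.0038]
[4.67056e+02 2.31746e+02 6.17000e+02 1.73000e-01] [0.5855 0.1304 0.068 ]
[3.88500e+02 2.50754e+02 5.88000e+02 1.75000e-01] [0.5649 0.1572 0.068 ]
[5.34927e+02 2.61027e+02 6.47000e+02 1.77000e-01] [0.5854 0.0972 0.0679]
[2.09174e+02 2.81436e+02 4.12000e+02 1.73000e-01] [0.5243 0.2224 0.0735]
[3.20820e+02 2.86695e+02 2.84000e+02 1.80000e-01] [0.5383 0.1772 0.0678]
[5.84656e+02 3.08474e+02 6.30000e+02 1.83000e-01] [0.5748 0.0648 0.0677]
[6.28943e+02 3.53911e+02 4.31000e+02 1.90000e-01] [0.5632 0.0328 0.0675]
```

View pics/w3.png

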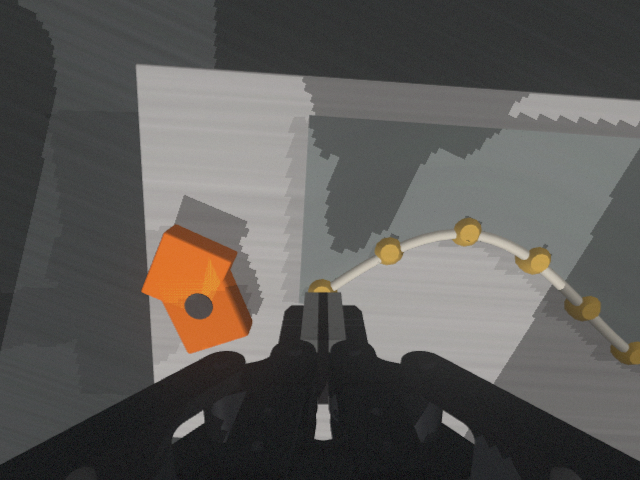

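The view shows the fingertips at about (322,293) right over tack 9 at (321,287), with the arrow magnet well to the left. I make a small correction, then trace the first 10 steps.

Request:
drive_tool(series=[{"ax": 0, "ay": 0, "az": 0, "tx": -0.002, "ty": 0, "tz": 0.004, "jaw": -1}, {"ax": 0, "ay": 0, "az": 0, "tx": 0, "ty": 0, "tz": 0, "jaw": -1}, {"ax": 0, "ay": 0, "az": 0, "tx": 0, "ty": 0, "tz": 0, "jaw": -1}, {"ax": 0, "ay": 0, "az": 0, "tx": 0, "ty": 0, "tz": 0, "jaw": -1}, {"ax": 0, "ay": 0, "az": 0, "tx": 0, "ty": 0, "tz": 0, "jaw": -1}])

```text
t: 5.35
tcp_pos: [0.5352, 0.1754, 0.0873]
tcp_rot: [-3.078, -0.63, -0.0]
wrist_force: [0.3, 0.4, -0.8]
width: 0.0003
```

Request:
drive_tool(series=[{"ax": 0, "ay": 0, "az": 0, "tx": 0.004, "ty": 0.005, "tz": 0, "jaw": -1}, {"ax": 0, "ay": 0, "az": 0, "tx": 0.004, "ty": 0.006, "tz": 0, "jaw": -1}, {"ax": 0, "ay": 0, "az": 0, "tx": 0.004, "ty": 0.006, "tz": 0, "jaw": -1}, {"ax": 0, "ay": 0, "az": 0, "tx": 0.004, "ty": 0.006, "tz": 0, "jaw": -1}, {"ax": 0, "ay": 0, "az": 0, "tx": 0.003, "ty": 0.006, "tz": 0, "jaw": -1}, {"ax": 0, "ay": 0, "az": 0, "tx": 0, "ty": 0, "tz": 0, "jaw": -1}, {"ax": 0, "ay": 0, "az": 0, "tx": 0, "ty": 0, "tz": 0, "jaw": -1}])

```text
t: 6.05
tcp_pos: [0.5639, 0.1561, 0.0872]
tcp_rot: [-3.078, -0.629, 0.0]
wrist_force: [0.2, 0.4, -0.6]
width: -0.0
```

Request:
drive_tool(series=[{"ax": 0, "ay": 0, "az": 0, "tx": 0.003, "ty": 0.006, "tz": 0, "jaw": -1}, {"ax": 0, "ay": 0, "az": 0, "tx": 0.003, "ty": 0.007, "tz": 0, "jaw": -1}, {"ax": 0, "ay": 0, "az": 0, "tx": 0.002, "ty": 0.006, "tz": 0, "jaw": -1}, {"ax": 0, "ay": 0, "az": 0, "tx": 0.001, "ty": 0.007, "tz": 0, "jaw": -1}, {"ax": 0, "ay": 0, "az": 0, "tx": 0, "ty": 0.006, "tz": 0, "jaw": -1}, {"ax": 0, "ay": 0, "az": 0, "tx": -0.001, "ty": 0.007, "tz": 0, "jaw": -1}, {"ax": 0, "ay": 0, "az": 0, "tx": -0.002, "ty": 0.006, "tz": 0, "jaw": -1}, {"ax": 0, "ay": 0, "az": 0, "tx": -0.003, "ty": 0.006, "tz": 0, "jaw": -1}, {"ax": 0, "ay": 0, "az": 0, "tx": -0.003, "ty": 0.006, "tz": 0, "jaw": -1}, {"ax": 0, "ay": 0, "az": 0, "tx": -0.004, "ty": 0.006, "tz": 0, "jaw": -1}])

```text
t: 7.05
tcp_pos: [0.585, 0.0961, 0.0873]
tcp_rot: [-3.078, -0.63, -0.0]
wrist_force: [0.1, 0.2, 1.3]
width: 0.0001
```

Request:
drive_tool(series=[{"ax": 0, "ay": 0, "az": 0, "tx": -0.004, "ty": 0.006, "tz": 0, "jaw": -1}, {"ax": 0, "ay": 0, "az": 0, "tx": -0.004, "ty": 0.005, "tz": 0, "jaw": -1}, {"ax": 0, "ay": 0, "az": 0, "tx": -0.005, "ty": 0.005, "tz": 0, "jaw": -1}, {"ax": 0, "ay": 0, "az": 0, "tx": -0.005, "ty": 0.005, "tz": 0, "jaw": -1}, {"ax": 0, "ay": 0, "az": 0, "tx": -0.005, "ty": 0.005, "tz": 0, "jaw": -1}, {"ax": 0, "ay": 0, "az": 0, "tx": 0, "ty": 0, "tz": 0, "jaw": -1}, {"ax": 0, "ay": 0, "az": 0, "tx": 0, "ty": 0, "tz": 0, "jaw": -1}])

```text
t: 7.75
tcp_pos: [0.5742, 0.0637, 0.0874]
tcp_rot: [-3.078, -0.63, -0.0]
wrist_force: [-0.3, 1.3, -0.5]
width: -0.0002
```

Run:
```python
from bench import *
from h import *
s=observe();print(s["t"],np.round(s["tcp_pos"],4))
c=read_camera("wrist")
for b in blobs(c,(0,0,640,480),60): print(np.round(b,3),np.round(world(c,b[0],b[1],b[3]),4))
```

```text
7.75 [0.5742 0.0637 0.0874]
[1.84289e+02 2.10519e+02 6.83000e+02 1.66000e-01] [0.586  0.1291 0.0679]
[1.07973e+02 2.31375e+02 7.09000e+02 1.68000e-01] [0.5653 0.1552 0.0677]
[2.62873e+02 2.40956e+02 6.39000e+02 1.69000e-01] [0.5864 0.0954 0.0679]
[4.82330e+01 2.74732e+02 6.97000e+02 1.74000e-01] [0.5367 0.1737 0.0675]
[3.25988e+02 2.86511e+02 3.15000e+02 1.75000e-01] [0.5779 0.0634 0.0676]
[5.98497e+02 3.07874e+02 5.51000e+02 1.78000e-01] [ 0.6151 -0.0492  0.0679]
[3.83275e+02 3.38485e+02 5.16000e+02 1.82000e-01] [0.565  0.0302 0.0679]
[5.26015e+02 3.46599e+02 4.88000e+02 1.84000e-01] [ 0.5864 -0.0303  0.0679]
[4.54616e+02 3.58299e+02 2.07000e+02 1.86000e-01] [ 0.5683 -0.0041  0.0674]
```

Request:
drive_tool(series=[{"ax": 0, "ay": 0, "az": 0, "tx": -0.004, "ty": 0.005, "tz": 0, "jaw": -1}, {"ax": 0, "ay": 0, "az": 0, "tx": -0.005, "ty": 0.005, "tz": 0, "jaw": -1}, {"ax": 0, "ay": 0, "az": 0, "tx": -0.005, "ty": 0.005, "tz": 0, "jaw": -1}, {"ax": 0, "ay": 0, "az": 0, "tx": -0.004, "ty": 0.006, "tz": 0, "jaw": -1}, {"ax": 0, "ay": 0, "az": 0, "tx": -0.004, "ty": 0.005, "tz": 0, "jaw": -1}, {"ax": 0, "ay": 0, "az": 0, "tx": -0.004, "ty": 0.006, "tz": 0, "jaw": -1}, {"ax": 0, "ay": 0, "az": 0, "tx": -0.003, "ty": 0.006, "tz": 0, "jaw": -1}, {"ax": 0, "ay": 0, "az": 0, "tx": -0.003, "ty": 0.007, "tz": 0, "jaw": -1}, {"ax": 0, "ay": 0, "az": 0, "tx": -0.002, "ty": 0.006, "tz": 0, "jaw": -1}, {"ax": 0, "ay": 0, "az": 0, "tx": -0.001, "ty": 0.007, "tz": 0, "jaw": -1}])

```text
t: 8.8
tcp_pos: [0.5648, -0.0039, 0.0873]
tcp_rot: [-3.078, -0.63, 0.0]
wrist_force: [0.5, -0.8, 0.5]
width: 0.0002
```

Request:
drive_tool(series=[{"ax": 0, "ay": 0, "az": 0, "tx": 0, "ty": 0.007, "tz": 0, "jaw": -1}, {"ax": 0, "ay": 0, "az": 0, "tx": 0.001, "ty": 0.006, "tz": 0, "jaw": -1}, {"ax": 0, "ay": 0, "az": 0, "tx": 0.002, "ty": 0.007, "tz": 0, "jaw": -1}, {"ax": 0, "ay": 0, "az": 0, "tx": 0.003, "ty": 0.006, "tz": 0, "jaw": -1}, {"ax": 0, "ay": 0, "az": 0, "tx": 0.003, "ty": 0.007, "tz": 0, "jaw": -1}, {"ax": 0, "ay": 0, "az": 0, "tx": 0, "ty": 0, "tz": 0, "jaw": -1}])

```text
t: 9.4
tcp_pos: [0.5867, -0.031, 0.0872]
tcp_rot: [3.078, 0.628, 0.001]
wrist_force: [-0.2, 0.9, -0.1]
width: -0.0003
```

Request:
drive_tool(series=[{"ax": 0, "ay": 0, "az": 0, "tx": 0.003, "ty": 0.006, "tz": 0, "jaw": -1}, {"ax": 0, "ay": 0, "az": 0, "tx": 0.004, "ty": 0.006, "tz": 0, "jaw": -1}, {"ax": 0, "ay": 0, "az": 0, "tx": 0.004, "ty": 0.006, "tz": 0, "jaw": -1}, {"ax": 0, "ay": 0, "az": 0, "tx": 0.004, "ty": 0.006, "tz": 0, "jaw": -1}, {"ax": 0, "ay": 0, "az": 0, "tx": 0.004, "ty": 0.005, "tz": 0, "jaw": -1}, {"ax": 0, "ay": 0, "az": 0, "tx": 0, "ty": 0, "tz": 0, "jaw": -1}, {"ax": 0, "ay": 0, "az": 0, "tx": 0, "ty": 0, "tz": 0, "jaw": -1}, {"ax": 0, "ay": 0, "az": 0, "tx": 0, "ty": 0, "tz": 0, "jaw": -1}])

```text
t: 10.2
tcp_pos: [0.6146, -0.0492, 0.0873]
tcp_rot: [-3.078, -0.63, 0.0]
wrist_force: [0.6, 0.8, 0.5]
width: 0.0002
```

Run:
```python
from bench import *
from h import *
s=observe();print(s["t"],np.round(s["tcp_pos"],4),np.abs(s["qvel"]).max())
c=read_camera("wrist");cv2.imwrite("pics/w4.png",c["img"][:,:,::-1])
for b in blobs(c,(0,0,640,480),60): print(np.round(b,3),np.round(world(c,b[0],b[1],b[3]),4))
```

```text
10.2 [ 0.6146 -0.0492  0.0873] 0.0015077691879510655
[4.59480e+01 2.75648e+02 5.88000e+02 1.74000e-01] [0.5764 0.0614 0.0678]
[3.26692e+02 2.87078e+02 2.93000e+02 1.76000e-01] [ 0.618  -0.05    0.0671]
[1.14552e+02 3.23745e+02 5.14000e+02 1.80000e-01] [0.5657 0.0289 0.0677]
[2.60653e+02 3.32913e+02 5.12000e+02 1.81000e-01] [ 0.5867 -0.0317  0.0678]
[1.88518e+02 3.49544e+02 4.91000e+02 1.84000e-01] [ 0.5662 -0.0049  0.0678]
```

View pics/w4.png

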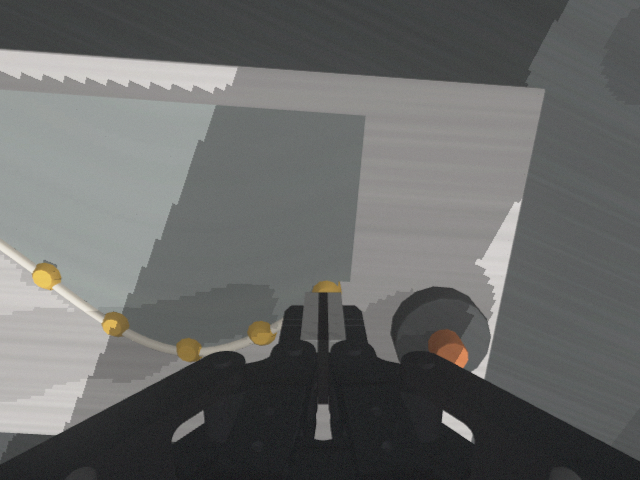

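The fingertips at (322,293) hover over tack 1 at (326,287), clear of the round magnet at (440,335). The arm is still, so I hand in.

Run:
```python
from bench import *
from h import *
c=read_camera("top");o=np.load("top0.npz")["img"].astype(int);d=np.abs(c["img"].astype(int)-o).max(2)
for n,(x,y) in dict(hammer=(105,225),pliers=(462,310),timber=(505,195),spray=(125,318),arrow=(200,256)).items(): print(n,np.median(d[y-15:y+15,x-12:x+12]))
print(job_done())
```

```text
hammer 10.0
pliers 115.0
timber 10.0
spray 13.0
arrow 12.0
the job is handed in; nothing more can be done
None
```

The pliers patch changed (115), so I check whether that is lighting or an actual move.

Run:
```python
from h import *
def red(c,m0=1):
    im=c["img"].astype(int);m=(im[...,0]>110)&(im[...,1]<60)&(im[...,2]<60);v,u=np.where(m)
    W=np.array([onplane(c,a,b,.01)[:2] for a,b in zip(u,v)]);k=(W[:,0]<.5)&(W[:,0]>.25)&(abs(W[:,1]+.3)<.15);return W[k].mean(0).round(3),k.sum(),W[k].min(0).round(3),W[k].max(0).round(3)
for n in("top0","w1","w2"): 
    print(n,red(dict(np.load(n+".npz"))))
try:
    from bench import *
    c=read_camera("top");print("now",red(c));cv2.imwrite("pics/end.png",c["img"][:,:,::-1])
except Exception as e: print(e)
```

```text
top0 (array([ 0.332, -0.344]), np.int64(559), array([ 0.279, -0.371]), array([ 0.383, -0.305]))
w1 (array([ 0.342, -0.352]), np.int64(219), array([ 0.302, -0.366]), array([ 0.387, -0.337]))
w2 (array([ 0.357, -0.347]), np.int64(917), array([ 0.329, -0.371]), array([ 0.386, -0.315]))
the job is handed in; nothing more can be done
```

The dry run is done and handed in. The closed fingertips started over tack 9, beside the orange arrow magnet, and traced the joint through every tack to tack 1, beside the round earthing magnet, where they stayed.

- **Trace:** the fingertips stayed at z ≈ 0.087 m, about 2 cm above the tack tops (z ≈ 0.068 m), pointing straight down. At the tacks where I read the position, it was within about 1–2 mm of the measured tack centres. The cameras themselves differed by up to 2 mm (the scene view by about 5 mm in x).
- **Finish:** the fingertips are at (0.6146, -0.0492, 0.0873), and tack 1 was measured at (0.614, -0.050). A close-up of the half-hidden tack read x = 0.618. The arm was still, and the run took about 10 s of the 48 s allowed.
- **Contact:** the wrist force readings never passed about 2 N, so nothing suggested a touch.
- **Loose items:** a before/after comparison of the top view showed no real change at the hammer, timber, spray can and arrow magnet. I left the earthing magnet out of that comparison; in the last wrist picture it stands clear of the fingers.
- **Check that disagreed:** the patch of the top view around the pliers changed strongly by the end. I suspect the arm or its shadow, as the arm only passed near them, at z ≈ 0.23 m. Wrist pictures taken after that pass put the pliers' visible edges where they were at the start, to about 4 mm. I had not saved the final top view, and the cameras stopped at hand-in, so I couldn't confirm this.

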